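Load the parts tray onto the raised check-weighing platform

ROBOT

A 6-joint arm with a two-finger parallel gripper is mounted at the origin on the work surface. World frame = base frame: x ahead of the robot, y to its left, z up, the work surface at z = 0. Lengths are in m, angles in rad, forces in N, time in s.
With the tool pointing down it reaches from about 0.3 to 0.875 m from the base axis. Payload 6.4 kg.
Tool frame: the origin (TCP) lies at the very end of the fingers, on their centre line; the grasp point (between the pads) lies 19 mm behind it; z points along the fingers, y is the line along which they close (so a half turn about z gives the same grasp; the last joint's range is limited). The gripper opens to 85 mm and grips with 20 to 120 N. Pads are 22 mm wide; open, the fingers measure 114 mm over their backs; the gripper's body (76 mm by 85 mm) begins 54 mm behind the grasp point. The pads swing forward as they close: fully open they stand 13 mm farther back than shut.
Start: joints at [-1.397, 0.181, 1.607, -0, 1.354, -0.206], TCP at [0.213, -0.534, 0.231] pointing down, gripper open.
Joint ranges: [-2.99, 2.99], [-0.89, 2.07], [0.3, 2.58], [-1.14, 4.28], [0, 2.63], [-3.12, 3.12]. Speed limits (rad/s): [2.57, 2.57, 3.01, 3.14, 3.14, 3.14].

INTERFACE

Orientations are given as a unit quaternion [w, x, y, z].
In Python, from bench import ctrl gives the robot as it stands.
- The arm moves only by the shell command python3 jog.py 'ROWS'. ROWS is a JSON object whose key "plan" holds a list of rows, 1 to 10 of them, each of 7 numbers: dx, dy, dz in units of 25 mm, then a rotation vector rx, ry, rz in units of 0.2 rad, then the opening from 0.0 (shut) to 1.0 (fully open); each row is the pose to reach, as a shift and turn from the pose commanded when the command began, along the tool's axes at that moment; what a row does not reach only later rows make up. A row lasts 1/8 s, in which the tool goes at most 0.0625 m and 0.188 rad, less where a joint would pass 70% of its speed; a pose out of reach is approached as far as the arm can. The fingers move at their own pace and stop on an object; the grip force is fixed at half the most. Time passes only in rows, so rows that do not move let the fingers close. It prints the time, the measured TCP pose, the force, the opening and the grip force at its end. Input that does not fit is refused with a message, and nothing moves.
- ctrl.get_obs(): the state, without advancing time (a new reading comes with each control period).
- ctrl.camera(name): name is "scene" or "top" or "wrist"; returns the picture (400x640x3 uint8, blue, green, red); there is no depth.
- ctrl.camera_params(name): a dict with "fovy" (degrees; the focal length in pixels is half the picture's height over the tangent of half this angle, whatever the lens; pixels are square), "cx", "cy" (the principal point, pixels), "view" (4x4, takes a point from world to camera coordinates). Camera axes: x right, y up, looking along -z (the intrinsics and any distortion apply to the point x, -y, -z); pixel columns grow to the right and rows downward; lengths in m; the calibration is good to about 2 mm. A picture is of the moment at which its call begins: read the wrist's pose just before it. camera_params takes no time and is no camera call; for the wrist camera it gives the pose at the moment of the call.
- ctrl.hand_in(): hands the job in; it is judged then, once.
The state is a dict: "time_s": time; "q": joint angles; "dq": joint speeds; "joint_efforts": joint torques, N m; "eef_pos": TCP position; "eef_rot": TCP orientation; "wrist_force": force on the tool from outside, world axes, zero at the start; "torque": the same for the moment, N m; "opening": opening from 0.0 (shut) to 1.0 (fully open); "grasp_force": force on a finger pad.
Only numpy, scipy, OpenCV 4.12 (cv2) and the standard library are available. Lean on these libraries where they do the work, as an engineer would, in place of code of your own. Each camera call takes 0.05 s, during which the arm holds its last target. There are 200 camera calls.

TASK

Load the yellow parts tray onto the raised weighing platform: by its handle bar lift only the front edge up onto the yellow step, leaving the rear edge on the table, then let go and push the tray from behind, under the scanner arch, until it sits flat and straight, lightly pressing against the spring-loaded orange stop plate. Feel for the plate, since its setting is not measured, and press it only gently, never hard against the end of its spring travel; do not ram the step, do not carry or tip the tray, and leave the roll, the cassette and the carton where they stand.

Things in the scene. Friction and masses are not known exactly. Their poses are not given: they have to be found in the camera images.
- platform: Aluminium weighing platform fixed on the table, 300 mm long (+x, loading direction), 200 mm wide (y), deck 18 mm above the table. Origin: table height, middle of the foot of the step (x = 0); deck to x = 300 mm.
- arch (a point): Middle of the underside of the grey scanner arch's crossbar, fixed on the platform at its x = 147 mm, 138 mm above the table. Crossbar 35 mm long in x, top 162 mm above the table; posts with inner faces at platform y = +-78 mm. The tray with its bar passes under it, the hand does not.
- sill: Yellow nosing of the step, the first 12 mm of the deck, fixed to the platform, same origin and axes; top 18 mm above the table, vertical front face at x = 0. Not to be rammed (limit 40 N between tray and sill).
- stop: End stop on the platform, same origin and axes (origin NOT at the plate). Its sprung orange plate, 80 mm wide, 23 to 63 mm above the table, has its free face between platform x = 170 and 210 mm: set anew each time, unmeasured. It yields along +x: 1.8 N at first touch, +0.6 N per mm, 7.8 N at its 10 mm end of travel, then hard. Limit 14 N.
- tray: Yellow tray of black clips, 160 mm long (x), 110 wide (y), walls 50 high, 5 thick, 0.4 to 0.85 kg, contents fixed. Origin: middle of its underside; +x to its front edge, z up. Starts flat on the table, front towards the step, its origin 110 to 170 mm before the step, askew by up to 0.2 rad and up to 30 mm off the centre line. Sliding friction: some newtons, hidden.
- tray_front (a point): Middle of the tray's front bottom edge (80 mm ahead of the tray's origin).
- tray_rear (a point): Middle of the tray's rear bottom edge (80 mm behind the origin). With the front up on the step, a push on the rear wall also pins the rear edge down by friction and wedges the tray: once the middle of the tray has just passed the step edge, ease off and it tips down flat by itself, then push on.
- tray_bar (a point): Middle of the tray's dark round handle bar, 12 mm thick, running across the tray (along tray y), 84 mm clear length, centre 85 mm above the tray's underside and 72 mm ahead of the tray's origin, 29 mm of free space between bar and front wall's rim. Gripped from above with the fingers closing along tray x, the bar can turn between the pads as the tray tilts.
- roll: White roll of label stock standing on its flat face on the table, 76 mm diameter, 50 mm high, 24 mm bore; origin at the centre of its underside. Leave alone.
- cassette: Black ribbon cassette standing on edge, 30 x 100 x 100 mm (x, y, z); origin at the centre of its underside. Leave alone.
- carton: Small closed white carton, 100 x 70 x 45 mm; origin at the centre of its underside. Leave alone.

How it is judged:
On the way, in this order (a step that is already met when the one before it is completed fails the run):
1. the tray's front edge is over the platform and the tray bears on it, at least 15 mm past the step edge, with the rear edge still down on the table (x of tray_front in the frame of platform above 0.015 m and height (world z) of tray_front above 0.017 m and height (world z) of tray_rear below 0.008 m and contact force between tray and platform above 0.5 N), for 0.2 s.
2. the whole tray is up on the platform, its rear edge no longer down in front of the step (height (world z) of tray_rear above 0.014 m and height (world z) of tray_front below 0.024 m and contact force between tray and platform above 0.5 N), for 0.2 s.
At the end, for the whole second after the job is handed in: The tray lies flat on the deck (both edges within 2.5 mm of deck height, tilt under 0.04 rad), all of it past the step edge, straight within 0.1 rad, at rest and released, and still presses on the stop plate with more than 0.4 N (height (world z) of tray_rear between 0.0155 and 0.0205 m and height (world z) of tray_front between 0.0155 and 0.0205 m and angle between tray's own z axis and vertical below 0.04 rad and x of tray_rear in the frame of platform above 0 m and angle between the x axis of tray and the x axis of platform, either way round below 0.1 rad and contact force between tray and stop above 0.4 N and linear speed of tray below 0.01 m/s); the robot touches nothing.
It fails at once if the stop plate is pressed with more than 14 N (contact force between tray and stop above 14 N).
It fails at once if the step is rammed: more than 40 N between tray and sill (contact force between tray and sill above 40 N).
It fails at once if the tray is picked up: both its front and rear edges more than 28 mm above the table (height (world z) of each of tray_front, tray_rear above 0.028 m).
It fails at once if the tray is tipped by more than 0.45 rad (26 degrees) (angle between tray's own z axis and vertical above 0.45 rad).
It fails at once if the roll, the cassette or the carton is moved more than 20 mm (distance of any of roll, cassette, carton from where it was at the start of the episode above 0.02 m).
It also fails if it takes over 72 s, if anything falls off the work surface, if the arm or the gripper's body presses on something with over 40 N, if the wrist force passes 120 N, or if a joint passes its speed limit or range.

## Working session

There is one attempt and no reset: what is moved stays moved. The work goes in short steps, Python scripts to look and compute and a shell command to move; the robot and the scene stay as the last step left them, time stands still between calls to the robot, and variables do not carry over. Pictures are saved under pics/ and viewed, at most 10 in all, crops included, and the job is handed in when it is done.

```bash
ls; mkdir -p pics
python3 - <<'E'
from bench import ctrl
import cv2
for n in("scene","top"):
    cv2.imwrite(f"pics/{n}0.png",ctrl.camera(n)); print(n,ctrl.camera_params(n))
o=ctrl.get_obs();print(o)
E
```

```text
bench.py
jog.py
pics
scene {'fovy': 50.18574550686506, 'cx': 313.9231409896924, 'cy': 199.7921705590798, 'view': array([[-0.18131139,  0.98341275,  0.00505435,  0.14290434],
       [-0.59244371, -0.11332795,  0.79760092,  0.23290941],
       [ 0.78494371,  0.14161971,  0.60316434, -1.35943129],
       [ 0.        ,  0.        ,  0.        ,  1.        ]])}
top {'fovy': 56.4628650778858, 'cx': 326.7673397048081, 'cy': 200.52622587807033, 'view': array([[-0.01836866, -0.9997079 , -0.01570681, -0.02045749],
       [ 0.98521315, -0.02077436,  0.17006903, -0.59407453],
       [-0.17034565, -0.01235061,  0.98530697, -0.7947396 ],
       [ 0.        ,  0.        ,  0.        ,  1.        ]])}
{'time_s': 0.1, 'q': array([-1.39725246e+00,  1.81471611e-01,  1.60792618e+00, -1.79114538e-05,
        1.35380052e+00, -2.06324791e-01]), 'dq': array([-0.00073562, -0.00283994, -0.00024544, -0.00052559,  0.0016746 ,
        0.00106043]), 'joint_efforts': array([ 5.39080083e-04, -4.45878410e+01, -3.52238846e+01, -2.07524108e-04,
        4.15426548e-03, -1.38879517e-05]), 'eef_pos': array([ 0.2131174 , -0.53350078,  0.23046273]), 'eef_rot': array([-8.02864790e-04,  9.82015954e-01,  1.88796242e-01,  4.41517840e-06]), 'wrist_force': array([0.20182889, 0.56614066, 0.72284914]), 'torque': array([-0.05054794,  0.03948884,  0.00252871]), 'grasp_force': 0.0, 'opening': 1.0013604093377908}
```
View pics/scene0.png

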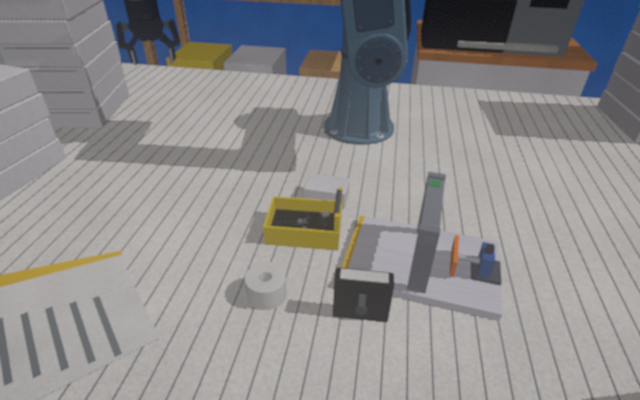

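View pics/top0.png

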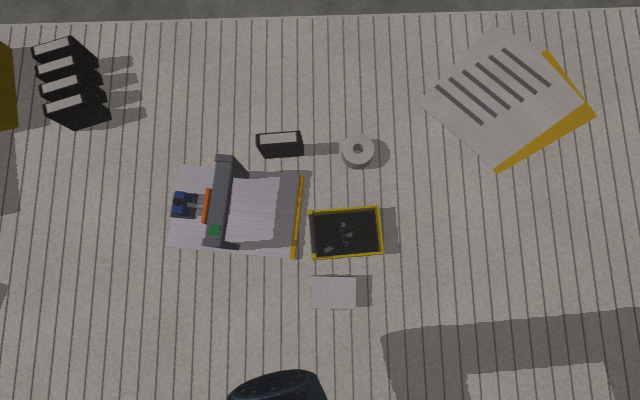

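Scene: tray at about (303,222), with the bar near (339,197). The step runs from (360,222) to (345,265), and the orange plate is near (454,257). In the top view the loading direction points left (about +y world), with the tray at (346,232) and the sill from (301,177) to (294,258). I'll enlarge both.

Run:
```python
import cv2
a=cv2.imread("pics/top0.png")[140:320,160:400]
cv2.imwrite("pics/tc.png",cv2.resize(a,(800,600),interpolation=cv2.INTER_CUBIC))
b=cv2.imread("pics/scene0.png")[165:330,240:510]
cv2.imwrite("pics/sc.png",cv2.resize(b,None,fx=800/270,fy=800/270,interpolation=cv2.INTER_CUBIC))
```

View pics/tc.png

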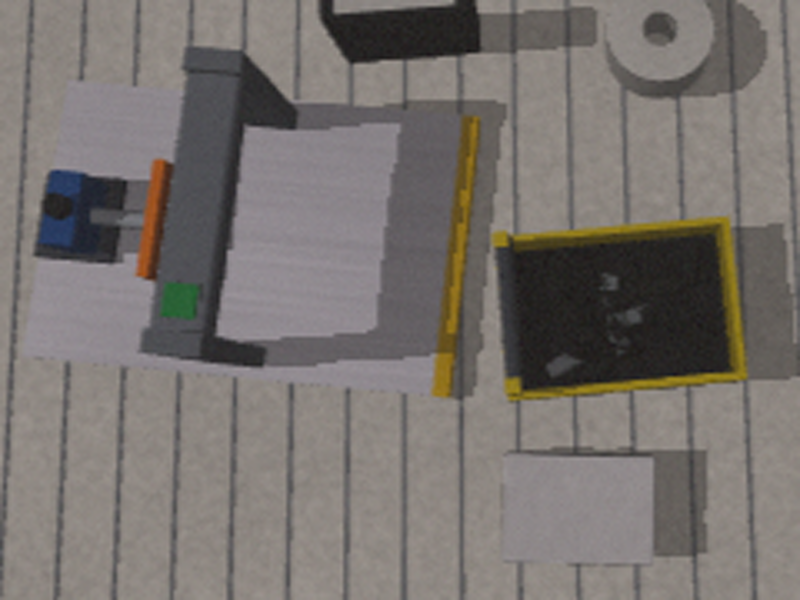

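View pics/sc.png

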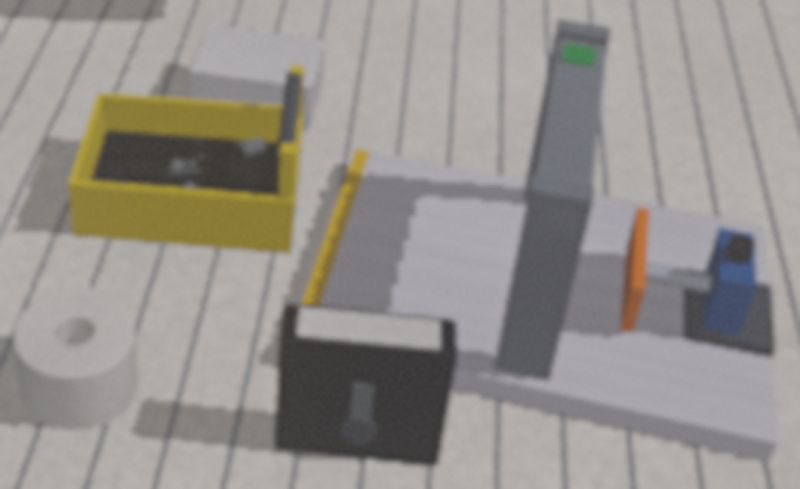

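```bash
cat > h.py <<'E'
import numpy as np
from bench import ctrl
def ray(n,px,P=None):
    p=P or ctrl.camera_params(n); f=200/np.tan(np.radians(p["fovy"]/2)); V=p["view"]
    d=np.array([(px[0]-p["cx"])/f,-(px[1]-p["cy"])/f,-1.]); R=V[:3,:3]
    d=R.T@d; return -R.T@V[:3,3], d/np.linalg.norm(d)
def plane(n,px,z,P=None):
    o,d=ray(n,px,P); return o+d*(z-o[2])/d[2]
def tri(rays):
    A=sum(np.eye(3)-np.outer(d,d) for o,d in rays); b=sum((np.eye(3)-np.outer(d,d))@o for o,d in rays)
    return np.linalg.solve(A,b)
E
python3 - <<'E'
from h import *
np.set_printoptions(precision=4,suppress=True)
T=lambda x,y:(160+x*.3+0,140+y*.3); S=lambda x,y:(240+x/2.963,165+y/2.963)
for nm,t,s in [("bar far post",(501,236),(298,70)),("bar near(+?)",(514,392),(289,150)),("rear rim base side",(745,380),(100,95)),("rear rim far",(728,218),(72,182)),("sill end base",(449,396),(360,152)),("plate top base end",(146,278),(643,210)),("roll",(660,28),(74,330))]:
    print(nm,tri([ray("top",T(*t)),ray("scene",S(*s))]))
for nm,p,z in [("sill0",(449,396),.018),("sill1",(480,116),.018),("deckL0",(20,355),.018),("deckL1",(68,80),.018),("rear0",(745,380),.05),("rear1",(728,218),.05),("b0",(513,380),.091),("b1",(503,246),.091),("carton tl",(503,452),.045),("carton tr",(653,457),.045),("plateT0",(146,278),.063),("plateT1",(160,160),.063),("archtop0",(142,350),.162),("archtop1",(190,50),.162)]: print("T",nm,plane("top",T(*p),z))
for nm,p,z in [("sill0",(360,152),.018),("trayF",(290,250),0),("trayR",(75,235),0),("rear rim0",(100,95),.05),("rearrim1",(72,182),.05),("post0",(298,68),.091),("post1",(289,146),.091),("cass",(280,440),0),("cass2",(437,462),0),("deckR",(772,455),0),("plate bot",(628,328),.023)]: print("S",nm,plane("scene",S(*p),z))
E
```

```text
bar far post [0.5559 0.0045 0.1489]
bar near(+?) [ 0.4671 -0.0018  0.0088]
rear rim base side [ 0.4709 -0.1546  0.0439]
rear rim far [ 0.5799 -0.1468  0.0481]
sill end base [0.4645 0.0482 0.0123]
plate top base end [0.5463 0.2463 0.0571]
roll [ 0.7154 -0.1061  0.0482]
T sill0 [0.4648 0.0445 0.018 ]
T sill1 [0.6627 0.0215 0.018 ]
T deckL0 [0.4986 0.344  0.018 ]
T deckL1 [0.6962 0.32   0.018 ]
T rear0 [ 0.4711 -0.1554  0.05  ]
T rear1 [ 0.58   -0.1487  0.05  ]
T b0 [ 0.4727 -0.0034  0.091 ]
T b1 [0.5584 0.0019 0.091 ]
T carton tl [0.427  0.0061 0.045 ]
T carton tr [ 0.4219 -0.0932  0.045 ]
T plateT0 [0.5456 0.2421 0.063 ]
T plateT1 [0.6258 0.2356 0.063 ]
T archtop0 [0.492  0.2085 0.162 ]
T archtop1 [0.6722 0.1863 0.162 ]
S sill0 [0.4709 0.0515 0.018 ]
S trayF [0.5694 0.0116 0.    ]
S trayR [ 0.5831 -0.1446  0.    ]
S rear rim0 [ 0.4787 -0.1505  0.05  ]
S rearrim1 [ 0.5819 -0.1438  0.05  ]
S post0 [0.4718 0.0005 0.091 ]
S post1 [0.5637 0.0066 0.091 ]
S cass [0.7368 0.0286 0.    ]
S cass2 [0.7354 0.1242 0.    ]
S deckR [0.6925 0.3245 0.    ]
S plate bot [0.6246 0.2396 0.023 ]
```

Units first: shifts go in units of 25 mm and turns go in units of 0.2 rad. So -0.2 m is -8, 0.2 m is 8, 0.316 rad is 1.58.

```bash
python3 jog.py '{"plan":[[2, -1.52, 0.12, 0, 0, 0.3, 1], [4, -3.08, 0.24, 0, 0, 0.6, 1], [6, -4.6, 0.4, 0, 0, 0.9, 1], [8, -6.16, 0.6, 0, 0, 1.2, 1], [10, -8, 0.8, 0, 0, 1.5, 1], [12, -9.6, 0.8, 0, 0, 1.58, 1], [14, -11.2, 0.8, 0, 0, 1.58, 1], [16, -12.8, 1.2, 0, 0, 1.58, 1], [17.6, -14.08, 1.2, 0, 0, 1.58, 1], [19.2, -15.36, 1.2, 0, 0, 1.58, 1]]}'
python3 jog.py '{"plan":[[0, 0, 0, 0, 0, 0, 1]]}'
python3 - <<'E'
from h import *
import cv2
P=ctrl.camera_params("wrist");print(P);cv2.imwrite("pics/w1.png",ctrl.camera("wrist"))
o=ctrl.get_obs();print(o["eef_pos"],o["eef_rot"],o["q"])
E
```

```text
time_s: 1.35
eef_pos: [0.517, 0.0029, 0.2008]
eef_rot: [-0.0, 0.999, 0.032, -0.0]
wrist_force: [-0.3, -0.7, 0.4]
opening: 1.0
grasp_force: 0.0
time_s: 1.48
eef_pos: [0.5173, 0.0039, 0.2008]
eef_rot: [-0.0, 0.999, 0.035, -0.0]
wrist_force: [0.3, -0.8, -0.8]
opening: 1.004
grasp_force: 0.0
{'fovy': 65.70379085628495, 'cx': 319.8239121346449, 'cy': 202.5678462431412, 'view': array([[ 6.84979994e-02, -9.97651097e-01, -5.58535309e-04,
        -3.20231669e-02],
       [ 9.49586011e-01,  6.53695444e-02, -3.06615769e-01,
        -4.62967038e-01],
       [ 3.05932070e-01,  2.04721895e-02,  9.51833209e-01,
        -5.09159818e-01],
       [ 0.00000000e+00,  0.00000000e+00,  0.00000000e+00,
         1.00000000e+00]])}
[0.51656577 0.00224374 0.20068669] [-9.41090898e-05  9.99430182e-01  3.37475771e-02 -6.34769692e-04] [-2.25631967e-01  8.12255399e-02  1.78280995e+00 -1.50048594e-04
  1.27883252e+00  1.27769965e+00]
```

View pics/w1.png

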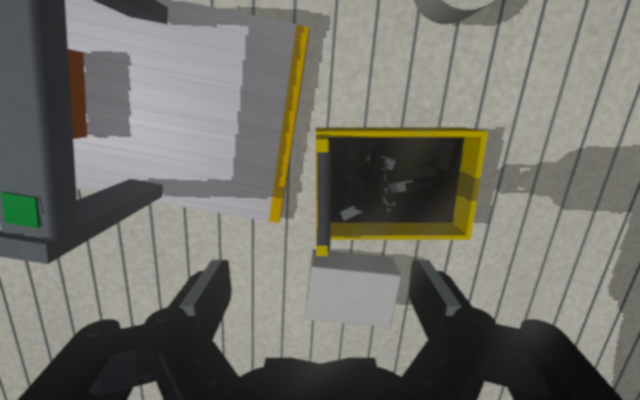

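The wrist view shows the bar from (323,152) to (322,243), the sill front edge from (310,27) to (281,221), and the rear rim from (487,131) to (471,239).

Run:
```python
from h import *
np.set_printoptions(precision=4,suppress=True)
P=ctrl.camera_params("wrist")
for nm,p,z in [("b1",(323,152),.091),("b0",(322,243),.091),("sill1",(310,27),.018),("sill0",(281,221),.018),("rear1",(487,131),.05),("rear0",(471,239),.05),("plate1",(86,52),.063),("plate0",(86,137),.063)]: print(nm,plane("wrist",p,z,P))
w=lambda p:ray("wrist",p,P); T=lambda x,y:ray("top",(160+x*.3,140+y*.3)); S=lambda x,y:ray("scene",(240+x/2.963,165+y/2.963))
print("bar0",tri([w((322,243)),T(513,380),S(297,78)]),"bar1",tri([w((323,152)),T(503,246),S(290,140)]))
print("rear0",tri([w((471,239)),T(745,380),S(100,95)]),"rear1",tri([w((487,131)),T(728,218),S(72,182)]))
print("sill0",tri([w((281,221)),T(449,396),S(360,152)]))
```

```text
b1 [0.5591 0.0019 0.091 ]
b0 [ 0.4783 -0.0029  0.091 ]
sill1 [0.6631 0.0206 0.018 ]
sill0 [0.4678 0.042  0.018 ]
rear1 [ 0.5824 -0.1487  0.05  ]
rear0 [ 0.4738 -0.1576  0.05  ]
plate1 [0.6235 0.2008 0.063 ]
plate0 [0.5541 0.2121 0.063 ]
bar0 [ 0.4733 -0.002   0.0822] bar1 [0.5585 0.0034 0.0916]
rear0 [ 0.472  -0.1558  0.0463] rear1 [ 0.5811 -0.1472  0.0496]
sill0 [0.4646 0.0464 0.0116]
```

```bash
python3 jog.py '{"plan":[[0, 0.08, 1.6, 0, 0, 0, 1], [0, 0.08, 3.2, 0, 0, 0, 1], [0, 0.08, 4.6, 0, 0, 0, 1], [0, 0.08, 5.36, 0, 0, 0, 1], [0, 0.08, 5.36, 0, 0, 0, 0], [0, 0.08, 5.36, 0, 0, 0, 0], [0, 0.08, 5.36, 0, 0, 0, 0], [0, 0.08, 5.36, 0, 0, 0, 0], [0, 0.08, 5.36, 0, 0, 0, 0], [0, 0.08, 5.36, 0, 0, 0, 0]]}'; python3 jog.py '{"plan":[[0, 0, 0, 0, 0, 0, 0], [0, 0, 0, 0, 0, 0, 0]]}'
```

```text
time_s: 2.78
eef_pos: [0.5175, -0.0014, 0.0684]
eef_rot: [0.0, 0.999, 0.032, 0.001]
wrist_force: [-1.3, 0.1, 7.2]
opening: 0.116
grasp_force: 58.6
time_s: 3.02
eef_pos: [0.5175, -0.0014, 0.0684]
eef_rot: [0.0, 0.999, 0.032, 0.001]
wrist_force: [-0.9, 0.2, 6.6]
opening: 0.115
grasp_force: 58.6
```

```bash
python3 jog.py '{"plan":[[0, 0.08, -0.24, 0, 0, 0, 0], [0, 0.16, -0.48, 0, 0, 0, 0], [0, 0.28, -0.72, 0, 0, 0, 0], [0, 0.4, -1, 0, 0, 0, 0], [0, 0.48, -1.28, 0, 0, 0, 0], [0, 0.48, -1.28, 0, 0, 0, 0]]}'
```

```text
time_s: 3.78
eef_pos: [0.5181, -0.0137, 0.1001]
eef_rot: [0.0, 0.999, 0.032, 0.001]
wrist_force: [0.1, 0.8, -4.6]
opening: 0.115
grasp_force: 58.4
```

```bash
python3 jog.py '{"plan":[[0.24, -0.16, 0, 0, 0, 0.09, 0], [0.48, -0.32, 0, 0, 0, 0.18, 0], [0.8, -0.56, 0, 0, 0, 0.29, 0], [1.12, -0.88, 0, 0, 0, 0.4, 0], [1.44, -1.2, 0, 0, 0, 0.5, 0], [1.72, -1.6, 0, 0, 0, 0.625, 0], [1.96, -2, 0, 0, 0, 0.75, 0], [2.16, -2.48, 0, 0, 0, 0.88, 0], [2.28, -3.04, 0, 0, 0, 0.88, 0], [2.28, -3.04, 0, 0, 0, 0.88, 0]]}'
python3 - <<'E'
from h import *
import cv2
a=ctrl.camera("top")[130:310,160:400]; b=ctrl.camera("scene")[165:315,240:440]
a=cv2.resize(a,None,fx=400/240,fy=400/240,interpolation=cv2.INTER_CUBIC)
cv2.imwrite("pics/c2.png",np.hstack([cv2.resize(a,(400,300)),cv2.resize(b,(400,300),interpolation=cv2.INTER_CUBIC)]))
E
```

```text
time_s: 5.03
eef_pos: [0.5695, 0.0674, 0.099]
eef_rot: [-0.0, 0.998, -0.055, -0.0]
wrist_force: [-0.2, -0.8, -4.7]
opening: 0.115
grasp_force: 58.4
```

View pics/c2.png

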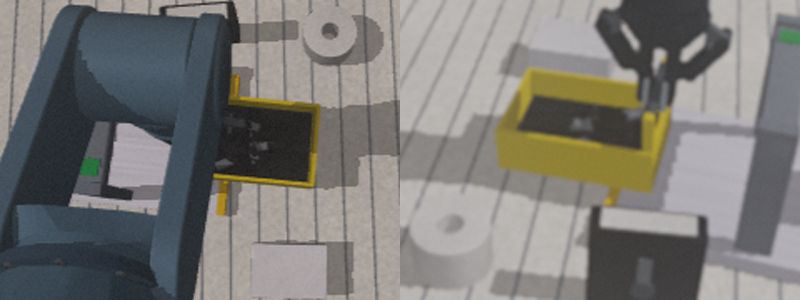

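Top crop: tray rear rim (318,105)–(313,186), close to parallel with the sill ends at (237,85) and (222,205). Scene crop: the front is over the step and the rear is on the table. I'll lower it and let go.

```bash
python3 jog.py '{"plan":[[0, -0.04, 0.12, 0, 0, 0, 0], [0, -0.12, 0.28, 0, 0, 0, 0], [0, -0.12, 0.28, 0, 0, 0, 0], [0, -0.12, 0.28, 0, 0, 0, 0]]}'; python3 jog.py '{"plan":[[0, 0, 0, 0, 0, 0, 0.5], [0, 0, 0, 0, 0, 0, 1], [0, 0, 0, 0, 0, 0, 1], [0, 0, 0, 0, 0, 0, 1], [0, 0, 0, 0, 0, 0, 1]]}'; python3 jog.py '{"plan":[[0, 0, -2, 0, 0, 0, 1], [0, 0.4, -4, 0, 0, 0, 1], [0, 2.4, -4.4, 0, 0, 0, 1], [0, 4.8, -4.4, 0, 0, 0, 1], [0, 7.2, -4.4, 0, 0, 0, 1], [0, 8.8, -4.4, 0, 0, 0, 1], [0, 8.8, -4.4, 0, 0, 0, 1]]}'
python3 - <<'E'
from h import *
import cv2
a=ctrl.camera("top")[130:310,160:400]; b=ctrl.camera("wrist");print(ctrl.camera_params("wrist"))
a=cv2.resize(a,(400,300),interpolation=cv2.INTER_CUBIC)
cv2.imwrite("pics/top3.png",a);cv2.imwrite("pics/w3.png",b);
cv2.imwrite("pics/c3.png",np.hstack([a,cv2.resize(b,(400,300))]))
E
```

```text
time_s: 5.62
eef_pos: [0.5699, 0.0689, 0.0922]
eef_rot: [0.0, 0.998, -0.056, -0.0]
wrist_force: [-0.4, -0.2, -4.4]
opening: 0.114
grasp_force: 58.4
time_s: 6.25
eef_pos: [0.57, 0.069, 0.0924]
eef_rot: [0.0, 0.998, -0.056, 0.0]
wrist_force: [-0.4, 0.1, 0.1]
opening: 1.0
grasp_force: 0.0
time_s: 7.12
eef_pos: [0.5449, -0.1524, 0.2023]
eef_rot: [0.0, 0.998, -0.058, 0.0]
wrist_force: [0.0, 0.0, 1.0]
opening: 0.998
grasp_force: 0.0
{'fovy': 65.70379085628495, 'cx': 319.8239121346449, 'cy': 202.5678462431412, 'view': array([[-1.13596697e-01, -9.93526921e-01, -2.20136608e-04,
        -8.68708755e-02],
       [ 9.45757232e-01, -1.08066979e-01, -3.06373605e-01,
        -5.02921101e-01],
       [ 3.04366635e-01, -3.50112252e-02,  9.51911322e-01,
        -5.23288665e-01],
       [ 0.00000000e+00,  0.00000000e+00,  0.00000000e+00,
         1.00000000e+00]])}
```

View pics/c3.png

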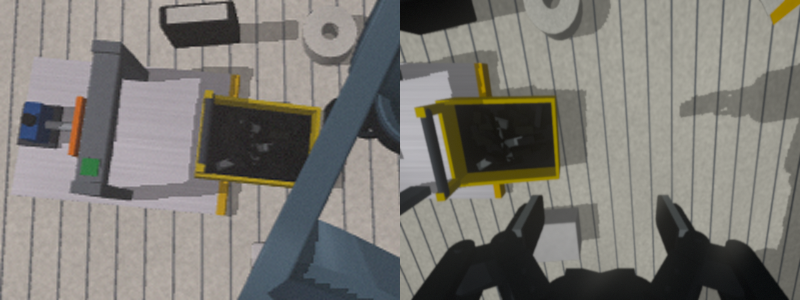

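The tray stays on the step after release. In the wrist frame its rear rim runs from about (251,131) to (251,240).

Run:
```python
from h import *
P=ctrl.camera_params("wrist")
O=np.array([.565,.033]);a=np.radians(83.6);R=np.array([[np.cos(a),np.sin(a)],[-np.sin(a),np.cos(a)]])
f=lambda p,z:R@(plane("wrist",p,z,P)[:2]-O)
for p,z in [((251,131),.049),((251,240),.049),((130,85),.018),((161,262),.018)]: print(p,f(p,z).round(4))
x,y=O+R.T@[-.17,0];print(x,y)
```

```text
(251, 131) [-0.1199 -0.0563]
(251, 240) [-0.1121  0.0547]
(130, 85) [ 0.003  -0.0982]
(161, 262) [0.0036 0.0971]
0.5460502815249246 -0.1359405462573014
```

In the tool's units: -1.571 rad is -7.855.

```bash
python3 jog.py '{"plan":[[0, 0, 0, 0, 0, -0.9, 0.6], [0, 0, 0, 0, 0, -1.8, 0.6], [0, 0, 0, 0, 0, -2.7, 0.6], [0, 0, 0, 0, 0, -3.6, 0.6], [0, 0, 0, 0, 0, -4.5, 0.6], [0, 0, 0, 0, 0, -5.4, 0.6], [0, 0, 0, 0, 0, -6.3, 0.6], [0, 0, 0, 0, 0, -7.2, 0.6], [0, 0, 0, 0, 0, -7.855, 0.6], [0, 0, 0, 0, 0, -7.855, 0.6]]}'; python3 jog.py '{"plan":[[0, 0, 2.4, 0, 0, 0, 0.6], [0, 0, 4.8, 0, 0, 0, 0.6], [0, 0, 6.4, 0, 0, 0, 0.6], [0, 0, 6.8, 0, 0, 0, 0.6], [0, 0, 6.8, 0, 0, 0, 0.6]]}'
python3 - <<'E'
from h import *
print(ctrl.get_obs()["q"].round(3))
E
```

```text
time_s: 8.48
eef_pos: [0.5454, -0.148, 0.2022]
eef_rot: [-0.0, 0.745, 0.667, 0.0]
wrist_force: [0.5, -0.2, 0.6]
opening: 0.593
grasp_force: 0.0
time_s: 9.1
eef_pos: [0.5457, -0.1493, 0.0327]
eef_rot: [-0.0, 0.746, 0.666, 0.0]
wrist_force: [-0.0, 0.2, 0.4]
opening: 0.603
grasp_force: 0.0
[-0.477  0.418  1.755  0.     0.968 -0.364]
```

```bash
python3 jog.py '{"plan":[[0.8, 0, 0, 0, 0, 0, 0.6], [1.6, 0, 0, 0, 0, 0, 0.6], [2, 0, 0, 0, 0, 0, 0.6], [2.2, 0, 0, 0, 0, 0, 0.6], [2.4, 0, 0, 0, 0, 0, 0.6], [2.6, 0, 0, 0, 0, 0, 0.6]]}'; python3 jog.py '{"plan":[[0.12, 0, 0, 0, 0, 0, 0.6], [0.24, 0, 0, 0, 0, 0, 0.6], [0.36, 0, 0, 0, 0, 0, 0.6]]}'
```

```text
time_s: 9.85
eef_pos: [0.5529, -0.0857, 0.0326]
eef_rot: [0.001, 0.746, 0.666, -0.0]
wrist_force: [-0.6, -4.3, 0.9]
opening: 0.601
grasp_force: 2.1
time_s: 10.22
eef_pos: [0.5537, -0.0762, 0.0324]
eef_rot: [0.0, 0.746, 0.666, -0.0]
wrist_force: [-0.3, -4.8, 2.4]
opening: 0.601
grasp_force: 2.4
```

In the tool's units: 0.012 m is 0.48, 0.009 m is 0.36.

```bash
python3 jog.py '{"plan":[[0.12, 0, 0, 0, 0, 0, 0.6], [0.24, 0, 0, 0, 0, 0, 0.6], [0.36, 0, 0, 0, 0, 0, 0.6], [0.48, 0, 0, 0, 0, 0, 0.6]]}'; python3 jog.py '{"plan":[[0.12, 0, 0, 0, 0, 0, 0.6], [0.24, 0, 0, 0, 0, 0, 0.6]]}';python3 - <<'E'
from h import *
import cv2
a=ctrl.camera("scene")[175:295,250:450]
cv2.imwrite("pics/c4.png",cv2.resize(a,(800,480),interpolation=cv2.INTER_CUBIC))
E
```

```text
time_s: 10.72
eef_pos: [0.5548, -0.0639, 0.0322]
eef_rot: [-0.0, 0.746, 0.666, -0.0]
wrist_force: [-0.6, -5.4, 1.5]
opening: 0.6
grasp_force: 2.6
time_s: 10.98
eef_pos: [0.5555, -0.0581, 0.0323]
eef_rot: [0.0, 0.746, 0.666, -0.0]
wrist_force: [-1.8, -5.0, 3.0]
opening: 0.6
grasp_force: 3.0
```

View pics/c4.png

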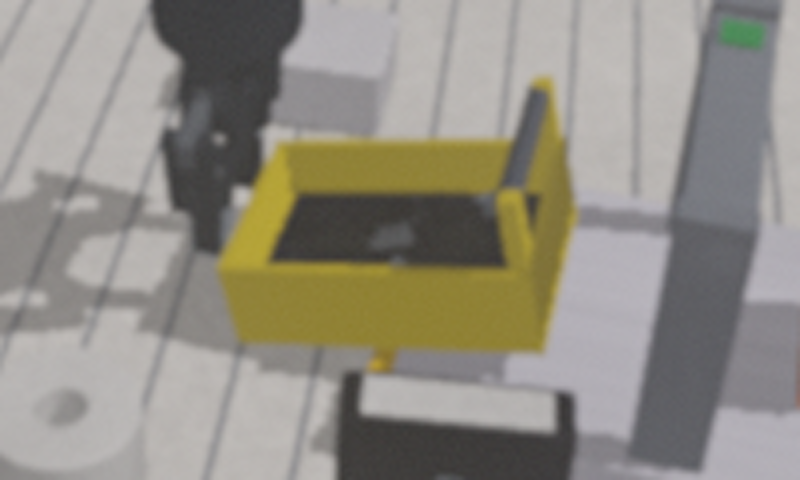

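The tray is still tilted, with its middle (about x=392) just at or past the step edge (about 380). I'll ease off so it can tip.

In the tool's units: -0.015 m is -0.6, -0.01 m is -0.4.

```bash
python3 jog.py '{"plan":[[-0.4, 0, 0, 0, 0, 0, 0.6], [-0.6, 0, 0, 0, 0, 0, 0.6], [-0.6, 0, 0, 0, 0, 0, 0.6], [-0.6, 0, 0, 0, 0, 0, 0.6], [-0.6, 0, 0, 0, 0, 0, 0.6]]}';python3 - <<'E'
from h import *
import cv2
b=ctrl.camera("scene");cv2.imwrite("pics/s5.png",b)
a=cv2.imread("pics/c4.png")
cv2.imwrite("pics/c5.png",cv2.resize(b[175:295,250:450],(800,480),interpolation=cv2.INTER_CUBIC))
E
```

```text
time_s: 11.65
eef_pos: [0.5538, -0.0729, 0.0322]
eef_rot: [-0.0, 0.746, 0.666, 0.0]
wrist_force: [0.2, 0.4, 0.2]
opening: 0.598
grasp_force: 0.0
```

View pics/c5.png

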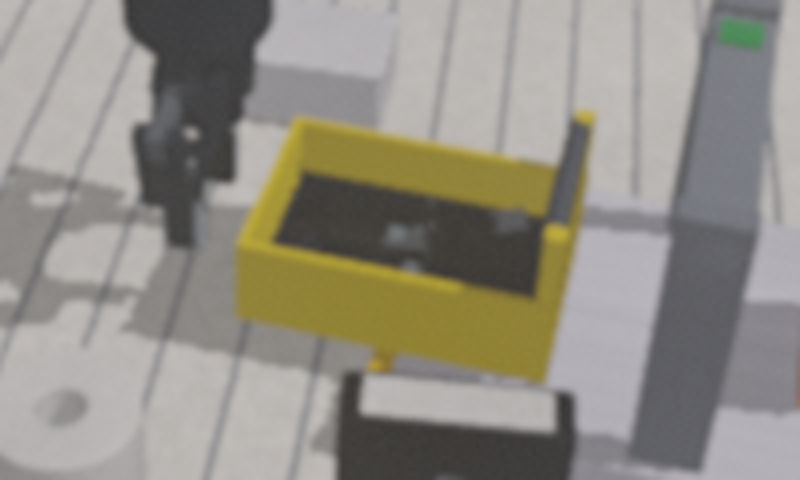

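Tray now lies flat across the step. Pushing on, first to just short of the earliest possible touch.

In the tool's units: 0.066 m is 2.64, 0.06 m is 2.4.

```bash
python3 jog.py '{"plan":[[0.4, 0, 0, 0, 0, 0, 0.6], [0.72, 0, 0, 0, 0, 0, 0.6], [0.96, 0, 0, 0, 0, 0, 0.6], [1.2, 0, 0, 0, 0, 0, 0.6], [1.44, 0, 0, 0, 0, 0, 0.6], [1.68, 0, 0, 0, 0, 0, 0.6], [1.92, 0, 0, 0, 0, 0, 0.6], [2.16, 0, 0, 0, 0, 0, 0.6], [2.4, 0, 0, 0, 0, 0, 0.6], [2.64, 0, 0, 0, 0, 0, 0.6]]}'; python3 jog.py '{"plan":[[0.2, 0, 0, 0, 0, 0, 0.6], [0.4, 0, 0, 0, 0, 0, 0.6], [0.6, 0, 0, 0, 0, 0, 0.6], [0.8, 0, 0, 0, 0, 0, 0.6], [0.96, 0, 0, 0, 0, 0, 0.6]]}'; python3 jog.py '{"plan":[[0.08, 0, 0, 0, 0, 0, 0.6], [0.16, 0, 0, 0, 0, 0, 0.6]]}'
```

```text
time_s: 12.95
eef_pos: [0.5613, -0.0071, 0.0323]
eef_rot: [-0.0, 0.746, 0.666, -0.0]
wrist_force: [-0.8, -1.9, -0.6]
opening: 0.605
grasp_force: 1.1
time_s: 13.58
eef_pos: [0.564, 0.0167, 0.0323]
eef_rot: [0.0, 0.746, 0.666, 0.0]
wrist_force: [-0.3, -2.7, -0.4]
opening: 0.6
grasp_force: 1.2
time_s: 13.82
eef_pos: [0.5644, 0.0204, 0.0323]
eef_rot: [0.0, 0.746, 0.666, -0.0]
wrist_force: [0.3, -2.8, -0.8]
opening: 0.603
grasp_force: 1.2
```

```bash
for i in 1; do python3 jog.py '{"plan":[[0.08, 0, 0, 0, 0, 0, 0.6], [0.16, 0, 0, 0, 0, 0, 0.6]]}'; done | grep -E 'pos|force'; python3 jog.py '{"plan":[[0.08, 0, 0, 0, 0, 0, 0.6], [0.16, 0, 0, 0, 0, 0, 0.6]]}' | grep -E 'pos|force'
```

```text
eef_pos: [0.5648, 0.0244, 0.0323]
wrist_force: [-0.1, -2.2, -0.3]
grasp_force: 1.2
eef_pos: [0.5653, 0.0284, 0.0323]
wrist_force: [0.1, -2.2, 0.8]
grasp_force: 1.2
```

```bash
python3 jog.py '{"plan":[[0.08, 0, 0, 0, 0, 0, 0.6], [0.12, 0, 0, 0, 0, 0, 0.6]]}' | grep -E 'pos|force'
```

```text
eef_pos: [0.5656, 0.0314, 0.0323]
wrist_force: [-0.4, -2.1, -0.2]
grasp_force: 1.2
```

In the tool's units: 0.003 m is 0.12, 0.002 m is 0.08.

```bash
python3 jog.py '{"plan":[[0.08, 0, 0, 0, 0, 0, 0.6], [0.12, 0, 0, 0, 0, 0, 0.6]]}' | grep -E 'pos|force'
```

```text
eef_pos: [0.566, 0.0344, 0.0323]
wrist_force: [0.1, -2.5, -0.3]
grasp_force: 1.2
```

```bash
python3 jog.py '{"plan":[[0.08, 0, 0, 0, 0, 0, 0.6], [0.12, 0, 0, 0, 0, 0, 0.6]]}' | grep -E 'pos|force'; python3 jog.py '{"plan":[[0.08, 0, 0, 0, 0, 0, 0.6], [0.12, 0, 0, 0, 0, 0, 0.6]]}' | grep -E 'pos|force'
```

```text
eef_pos: [0.5663, 0.0374, 0.0323]
wrist_force: [0.4, -2.3, -0.5]
grasp_force: 1.2
eef_pos: [0.5666, 0.0404, 0.0323]
wrist_force: [-0.4, -2.0, -0.5]
grasp_force: 1.2
```

```bash
python3 jog.py '{"plan":[[0.08, 0, 0, 0, 0, 0, 0.6], [0.12, 0, 0, 0, 0, 0, 0.6]]}' | grep -E 'pos|force'
```

```text
eef_pos: [0.567, 0.0434, 0.0323]
wrist_force: [-0.6, -2.2, 0.4]
grasp_force: 1.2
```

In the tool's units: 0.003 m is 0.12, 0.002 m is 0.08.

```bash
python3 jog.py '{"plan":[[0.08, 0, 0, 0, 0, 0, 0.6], [0.12, 0, 0, 0, 0, 0, 0.6]]}' | grep -E 'pos|force'; python3 jog.py '{"plan":[[0.08, 0, 0, 0, 0, 0, 0.6], [0.12, 0, 0, 0, 0, 0, 0.6]]}' | grep -E 'pos|force'
```

```text
eef_pos: [0.5673, 0.0463, 0.0323]
wrist_force: [-1.3, -1.7, 1.0]
grasp_force: 1.2
eef_pos: [0.5676, 0.0493, 0.0323]
wrist_force: [-1.0, -1.4, 0.6]
grasp_force: 1.3
```

```bash
python3 jog.py '{"plan":[[0.08, 0, 0, 0, 0, 0, 0.6], [0.12, 0, 0, 0, 0, 0, 0.6]]}' | grep -E 'pos|force'
```

```text
eef_pos: [0.5679, 0.0523, 0.0323]
wrist_force: [0.0, -3.1, -0.1]
grasp_force: 1.3
```

```bash
python3 jog.py '{"plan":[[0.08, 0, 0, 0, 0, 0, 0.6], [0.12, 0, 0, 0, 0, 0, 0.6]]}' | grep -E 'pos|force'
```

```text
eef_pos: [0.5683, 0.0553, 0.0323]
wrist_force: [-1.0, -2.0, 1.0]
grasp_force: 1.3
```

```bash
python3 jog.py '{"plan":[[0.08, 0, 0, 0, 0, 0, 0.6], [0.12, 0, 0, 0, 0, 0, 0.6]]}' | grep -E 'pos|force'
```

```text
eef_pos: [0.5686, 0.0582, 0.0323]
wrist_force: [-0.1, -3.5, 1.7]
grasp_force: 1.3
```

In the tool's units: 0.003 m is 0.12, 0.002 m is 0.08.

```bash
python3 jog.py '{"plan":[[0.08, 0, 0, 0, 0, 0, 0.6], [0.12, 0, 0, 0, 0, 0, 0.6]]}' | grep -E 'pos|force'
```

```text
eef_pos: [0.569, 0.0612, 0.0323]
wrist_force: [-0.9, -2.8, -0.9]
grasp_force: 1.3
```

```bash
python3 jog.py '{"plan":[[0.08, 0, 0, 0, 0, 0, 0.6], [0.12, 0, 0, 0, 0, 0, 0.6]]}' | grep -E 'pos|force'
```

```text
eef_pos: [0.5693, 0.0642, 0.0323]
wrist_force: [-0.3, -2.6, 1.1]
grasp_force: 1.3
```

In the tool's units: 0.003 m is 0.12, 0.002 m is 0.08.

```bash
python3 jog.py '{"plan":[[0.08, 0, 0, 0, 0, 0, 0.6], [0.12, 0, 0, 0, 0, 0, 0.6]]}' | grep -E 'pos|force'
```

```text
eef_pos: [0.5696, 0.0672, 0.0323]
wrist_force: [-1.5, -2.5, 0.6]
grasp_force: 1.3
```

In the tool's units: 0.003 m is 0.12, 0.002 m is 0.08.

```bash
python3 jog.py '{"plan":[[0.08, 0, 0, 0, 0, 0, 0.6], [0.12, 0, 0, 0, 0, 0, 0.6]]}' | grep -E 'pos|force'
```

```text
eef_pos: [0.57, 0.0698, 0.0323]
wrist_force: [-0.2, -5.2, 1.3]
grasp_force: 2.7
```

Touch felt: push force rose from 2.5 to 5.2 N, so about 2.7 N is on the plate. That is under 2 mm of travel, and friction can hold it. Backing off and checking.

```bash
python3 jog.py '{"plan":[[-0.08, 0, 0, 0, 0, 0, 0.6], [-0.24, 0, 0, 0, 0, 0, 0.6], [-1.2, 0, 0, 0, 0, 0, 0.6], [-2.4, 0, 0, 0, 0, 0, 0.6], [-4, 0, -2.4, 0, 0, 0, 0.6], [-4, 0, -4.8, 0, 0, 0, 0.6], [-4.8, 0, -6.8, 0, 0, 0, 0.6], [-6.4, 0, -8, 0, 0, 0, 0.6], [-6.4, 0, -8, 0, 0, 0, 0.6]]}'
python3 - <<'E'
from h import *
import cv2
a=ctrl.camera("top")[130:280,150:350];b=ctrl.camera("scene")[165:315,320:520]
cv2.imwrite("pics/c6.png",np.hstack([cv2.resize(x,(400,300),interpolation=cv2.INTER_CUBIC) for x in(a,b)]))
E
```

```text
time_s: 18.95
eef_pos: [0.5536, -0.0917, 0.2358]
eef_rot: [0.003, 0.747, 0.665, 0.001]
wrist_force: [-0.5, 0.5, 0.1]
opening: 0.604
grasp_force: 0.0
```

View pics/c6.png

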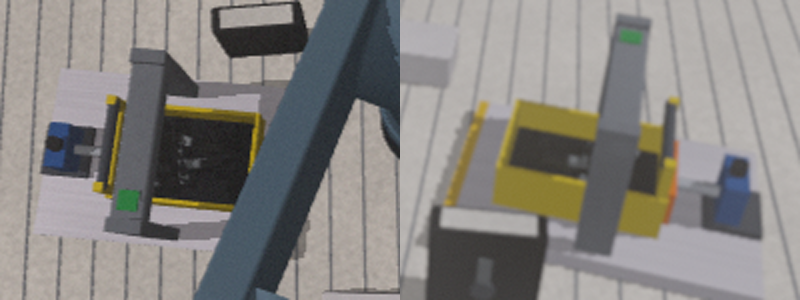

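The tray is flat, straight and fully past the sill, with its front against the orange plate at about (673,180) in the crop. The hand is clear.

```bash
python3 -c "
from bench import ctrl
print(ctrl.hand_in())"
```

```text
the job is handed in; nothing more can be done
None
```

The job is handed in (no verdict came back): the tray sits flat and straight on the platform against the stop plate, pressed with roughly 2.7 N when I let go (judged from the push force), and the hand is clear.

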